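Unstack the tiling kit and load the chest's top tray

TASK

Clear the stack of tiling things and put each on its own place in the tray: the pry bar in the two-saddle cradle, then the grey float flat on the shorter rest, then the white tile flat on the longer rest, each centred and lying lengthwise, and last of all, because it is tall and would be in the way, the glass jar of spacers upright in the round cup. Set the tile and the jar down gently, never dropping them, keep the jar upright, and do not shift the mug.

Things in the scene. Friction and masses are not known exactly. Their poses are not given: they have to be found in the camera images.
- tile_mid (a point): White ceramic tile, 110 x 60 x 9 mm thick, lowest thing of the stack, lying flat on a fixed wooden packing piece 80 x 38 x 12 mm high under its middle (which stays where it is), so that its underside is 12 mm above the worktop and its edges overhang. The point is its centre, half-way up (4.5 mm above its underside); x along the 110 mm, y along the 60 mm, z up.
- float_mid (a point): Grey hard silicone float lying on the tile: a blade 84 x 46 x 8 mm thick with a grip block 66 x 34 x 14 mm on top, 22 mm high in all, flat top. The point is its centre, 11 mm above its underside (3 mm above the blade's top face); x along its length, y across, z up. Take it across the 34 mm of the grip block.
- bar_mid (a point): Chrome pry bar lying on top of the float: straight shank 150 mm long, 18 mm wide, 12 mm thick; a claw at the +x end turns up about 9 mm above the shank and two short prongs stand out at the -x end, 181 mm over all. The point is the shank's centre, 6 mm above its underside; the centre of mass is within 5 mm of it; x along the bar, y across, z up. Either way round in the cradle is right.
- jar_mid (a point): Clear glass jar with white plastic spacers inside and a steel screw lid, round, 50 mm diameter all the way up, 80 mm high, standing on the worktop away from the stack. The point is its centre, 40 mm above its underside; z up.
- tile_rest: Fixed place for the tile: the longer of the two grey metal rests, a flat bed 44 mm wide and 12 mm high with an end stop 8 mm taller at either end; 132 mm clear between the stops, 144 mm over all. Origin at the centre of its underside on the worktop; x along its length (the tile's 110 mm lies along it), z up. The tile's sides overhang the bed by 8 mm. Either way round is right.
- float_rest: Fixed place for the float: the shorter grey metal rest, a flat bed 34 mm wide and 12 mm high with an end stop 8 mm taller at either end; 106 mm clear between the stops, 118 mm over all. Origin at the centre of its underside on the worktop; x along its length (the float's 84 mm lies along it), z up. Either way round is right.
- bar_cradle: Fixed place for the pry bar: two grey metal saddles on a strip 110 x 30 x 4 mm, centred 48 mm either side of the middle, each 14 mm long and 52 mm wide with a notch 36 mm wide and 10 mm deep; the notch floors are 22 mm and the saddle tops 32 mm above the worktop. Origin at the centre of its underside on the worktop; x along the bar's direction, z up.
- jar_cup: Fixed place for the jar: a round shallow grey metal cup, 76 mm outside, 68 mm inside diameter, rim 16 mm above the worktop, inner floor 4 mm above it. Origin at the centre of its underside; z up.
- mug: Blue ceramic mug with a handle on its +y side, 76 mm diameter, 85 mm high, standing on the worktop; a bystander that must stay where it is. Origin at the centre of its underside; z up.

How it is judged:
On the way, in this order (a step that is already met when the one before it is completed fails the run):
1. the pry bar lies in its cradle, let go (horizontal distance between bar_mid and bar_cradle below 0.015 m and z of bar_mid in the frame of bar_cradle between 0.024 and 0.032 m and angle between bar_mid's own z axis and vertical below 0.1 rad and angle between the x axis of bar_mid and the x axis of bar_cradle, either way round below 0.3 rad and contact force between the fingers and bar below 0.1 N and linear speed of bar below 0.02 m/s), for 0.2 s.
2. then the float lies on its rest, let go (horizontal distance between float_mid and float_rest below 0.014 m and z of float_mid in the frame of float_rest between 0.019 and 0.027 m and angle between float_mid's own z axis and vertical below 0.1 rad and angle between the x axis of float_mid and the x axis of float_rest, either way round below 0.25 rad and contact force between the fingers and float below 0.1 N and linear speed of float below 0.02 m/s), for 0.2 s.
3. then the tile lies on its rest, let go (horizontal distance between tile_mid and tile_rest below 0.014 m and z of tile_mid in the frame of tile_rest between 0.0125 and 0.0205 m and angle between tile_mid's own z axis and vertical below 0.1 rad and angle between the x axis of tile_mid and the x axis of tile_rest, either way round below 0.25 rad and contact force between the fingers and tile below 0.1 N and linear speed of tile below 0.02 m/s), for 0.2 s.
4. last, the jar stands in its cup, let go (horizontal distance between jar_mid and jar_cup below 0.012 m and z of jar_mid in the frame of jar_cup between 0.04 and 0.048 m and angle between jar_mid's own z axis and vertical below 0.1 rad and contact force between the fingers and jar below 0.1 N and linear speed of jar below 0.02 m/s), for 0.2 s.
At the end, for the whole second after the job is handed in: Bar in both saddles (centre within 15 mm, direction 0.3 rad); float on the shorter and tile on the longer rest (within 14 mm, 0.25 rad); jar on the floor of its cup (within 12 mm); each flat or upright within 0.1 rad, seated in height within 4 mm, all released and still (all of step 1 and all of step 2 and all of step 3 and all of step 4); the robot touches nothing.
It fails at once if the jar is tipped by more than 0.6 rad (angle between jar_mid's own z axis and vertical above 0.6 rad).
It fails at once if the mug is shifted by more than 25 mm (distance of mug from where it was at the start of the episode above 0.025 m).
It fails at once if the tile is dropped (falls free at over 0.6 m/s, about 2 cm) (contact force between the fingers and tile below 0.05 N and linear speed of tile above 0.6 m/s).
It fails at once if the jar is dropped (falls free at over 0.6 m/s, about 2 cm) (contact force between the fingers and jar below 0.05 N and linear speed of jar above 0.6 m/s).
It also fails if it takes over 115 s, if anything falls off the work surface, if the arm or the gripper's body presses on something with over 40 N, if the wrist force passes 120 N, or if a joint passes its speed limit or range.

ROBOT

A 6-joint arm with a two-finger parallel gripper is mounted at the origin on the work surface. World frame = base frame: x ahead of the robot, y to its left, z up, the work surface at z = 0. Lengths are in m, angles in rad, forces in N, time in s.
With the tool pointing down it reaches from about 0.375 to 0.825 m from the base axis. Payload 5.5 kg.
Tool frame: the origin (TCP) lies at the very end of the fingers, on their centre line; the grasp point (between the pads) lies hold_point_z behind it (hold_point_z is the distance from the TCP to the grasp point, in m); z points along the fingers, y is the line along which they close (so a half turn about z gives the same grasp; the last joint's range is limited). The gripper opens to 85 mm and grips with 20 to 120 N. Pads are 22 mm wide; open, the fingers measure 114 mm over their backs; the gripper's body (76 mm by 85 mm) begins 54 mm behind the grasp point. The pads swing forward as they close: fully open they stand 13 mm farther back than shut.
Start: joints at [-1.328, 0.314, -0.047, 1.21, 0, 1.571], TCP at [0.144, -0.582, 0.231] pointing down, gripper open.
Joint ranges: [-2.67, 2.67], [-0.69, 1.73], [-1.03, 1.25], [-2.08, 2.16], [-1.42, 1.45], [-3.14, 3.14]. Speed limits (rad/s): [2.39, 2.39, 3.01, 3.14, 3.14, 3.14].

INTERFACE

Orientations are given as a rotation vector (axis times angle).
In Python, from plant import observe, camera, camera_params, finish_job, hold_point_z gives the robot as it stands. The module is installed in compiled form; this text tells all that it offers.
- The arm moves only by the tool send_rows, never from a script. Its argument "moves" is a list of rows, each a list of 2 entries, a list of its own where there are three numbers: the shift along the world's x, y, z as a fraction of full scale, then the turn about the world's z as a fraction of full scale. In form: [[[dx, dy, dz], roll], ...]. A call has exactly 10 rows; each row is the pose to reach, as a shift and turn from the pose commanded when the call began; what a row does not reach only later rows make up. Full scale, the value 1, is 60 cm for a shift and 0.5 rad for a turn. A row lasts 1/10 s, in which the tool goes at most 50 mm and 8.59 degrees, less where a joint would pass 70% of its speed; a pose out of reach is approached as far as the arm can. A call with a number of a shift or a turn outside -1 to 1 is refused whole. A call with a gripper value outside its range is refused whole. "hand" is the opening, from 0 (shut) to 1 (fully open), set as the call begins (left out, the last holds). The fingers move at their own pace and stop on an object; "newtons" is the grip in N (left out, the last holds). Time passes only in rows, so rows that repeat a pose let the fingers close, or fill a call up. It gives the time, the measured TCP pose, the force, the opening and the grip force at its end, in the units of the state.
- observe(): the state, without advancing time (a new reading comes with each control period).
- camera(name): name is "side" or "top" or "wrist"; returns the picture (400x640x3 uint8, red, green, blue); there is no depth.
- camera_params(name): a dict with "vertical_fov" (degrees; the focal length in pixels is half the picture's height over the tangent of half this angle, whatever the lens; pixels are square), "cx", "cy" (the principal point, pixels), "distortion" ([k1, k2, p1, p2, k3] as OpenCV has them; the pictures are not rectified), "rvec" (rotation vector, rad) and "tvec" (3), from world to camera coordinates, as OpenCV has them; the wrist camera has in their place "mount" (4x4, takes a point from camera to tool coordinates, whose origin is the TCP and whose axes are the flange's). Camera axes: x right, y down, z forward; pixel columns grow to the right and rows downward; lengths in m; the calibration is good to about 2 mm. A picture is of the moment at which its call begins: read the wrist's pose just before it. camera_params takes no time and is no camera call.
- finish_job(): hands the job in; it is judged then, once.
The state is a dict: "clock": time; "joint_pos": joint angles; "qd": joint speeds; "tau": joint torques, N m; "ee_pos": TCP position; "eef_rot": TCP orientation; "contact_force": force on the tool from outside, world axes, zero at the start; "ft_torque": the same for the moment, N m; "gripper_width": finger opening in m; "finger_force": force on a finger pad.
Only numpy, scipy, OpenCV 4.12 (cv2) and the standard library are available. Lean on these libraries where they do the work, as an engineer would, in place of code of your own. Each camera call takes 0.05 s, during which the arm holds its last target. There are 200 camera calls.

## Working session

There is one attempt and no reset: what is moved stays moved. The work goes in short steps, Python scripts to look and compute and a tool call to move; the robot and the scene stay as the last step left them, time stands still between calls to the robot, and variables do not carry over. Pictures are saved under pics/ and viewed, at most 14 in all, crops included, and the job is handed in when it is done.

Besides the shell and the picture viewer there is one more tool, called after "Request:" by a JSON object that holds its "api" and its "payload", one argument or row to a line. send_rows: Moves the arm, as the interface text tells. Shift numbers are shares of 60 cm and turn numbers shares of 0.5 rad, none past 1 either way. Its arguments: {"type":"object","properties":{"moves":{"type":"array"},"hand":{"type":"number"},"newtons":{"type":"number"}},"required":["moves"]}

```bash
mkdir -p pics; python3 - <<'E'
from plant import *
import cv2
for n in("top","side"):
    p=camera_params(n);print(n,p)
    cv2.imwrite(f"pics/{n}0.png",camera(n)[:,:,::-1])
print(camera_params("wrist"));print(observe());print(hold_point_z() if callable(hold_point_z) else hold_point_z)
E
```

```text
top {'vertical_fov': 52.70559209360566, 'cx': 317.26472543516496, 'cy': 199.60845039522056, 'distortion': array([0.00864263, 0.        , 0.        , 0.        , 0.        ]), 'rvec': array([ 2.10457507, -2.10954679,  0.173408  ]), 'tvec': array([0.01744285, 0.53809257, 0.99786818])}
side {'vertical_fov': 55.414836853324815, 'cx': 312.6685882504562, 'cy': 201.09694357107713, 'distortion': array([-0.0074868,  0.       ,  0.       ,  0.       ,  0.       ]), 'rvec': array([ 0.93733558, -2.32142238,  1.26984264]), 'tvec': array([0.40781861, 0.28208813, 0.46945043])}
{'vertical_fov': 61.756127617758324, 'cx': 316.4236992473677, 'cy': 199.43253181103873, 'distortion': array([-0.0299424,  0.       ,  0.       ,  0.       ,  0.       ]), 'mount': array([[-4.69189275e-04, -9.66062065e-01, -2.58309633e-01,
         6.51971435e-02],
       [ 9.99999283e-01, -1.68719515e-04, -1.18538133e-03,
         4.72853825e-04],
       [ 1.10157006e-03, -2.58310004e-01,  9.66061452e-01,
        -1.42976862e-01],
       [ 0.00000000e+00,  0.00000000e+00,  0.00000000e+00,
         1.00000000e+00]])}
{'clock': 0.1, 'joint_pos': array([-1.32799546e+00,  3.14224320e-01, -4.79656348e-02,  1.21020103e+00,
       -2.50325109e-05,  1.57080065e+00]), 'qd': array([-6.54553360e-05, -2.63112458e-03,  1.64904224e-03,  9.52221256e-05,
        1.85429806e-04,  6.83099354e-04]), 'tau': array([-1.99350757e-04, -5.40768278e+01,  3.40540302e+01,  1.11527124e-02,
        4.04732589e-05, -1.25301702e-05]), 'ee_pos': array([ 0.14412087, -0.58190054,  0.23048531]), 'eef_rot': array([-3.11690311e+00, -3.80256539e-01,  3.42211801e-04]), 'contact_force': array([ 0.41933947, -0.34829302,  0.46672074]), 'ft_torque': array([-0.04573708,  0.0232456 , -0.00739298]), 'finger_force': 0.0, 'gripper_width': 0.08545562404210076}
0.0187
```

View pics/top0.png

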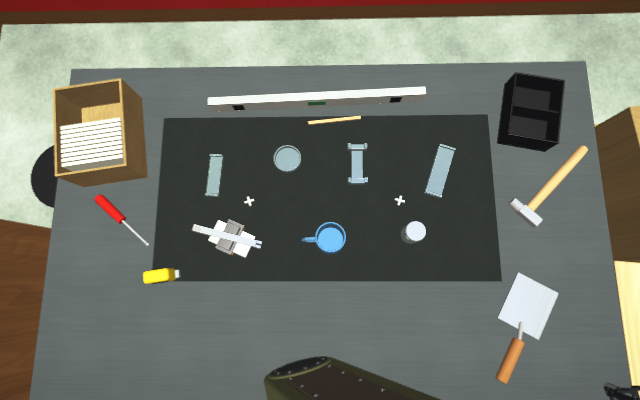

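View pics/side0.png

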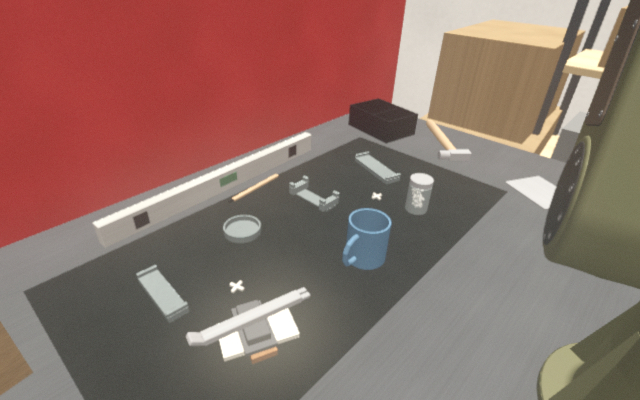

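The top view shows the stack near (232,238), the mug at (330,237) and the jar at (414,232). The rests are at (214,175) and (440,170), the cradle at (357,163) and the cup at (287,158). I'll enlarge it to read the edges.

```bash
cat > h.py <<'E'
from plant import *
import numpy as np, cv2
from scipy.spatial.transform import Rotation as R
def cam(name,obs=None):
    p=camera_params(name);f=200/np.tan(np.radians(p["vertical_fov"])/2)
    K=np.array([[f,0,p["cx"]],[0,f,p["cy"]],[0,0,1]])
    if name=="wrist":
        o=obs or observe();T=np.eye(4);T[:3,:3]=R.from_rotvec(o["eef_rot"]).as_matrix();T[:3,3]=o["ee_pos"]
        T=T@p["mount"]; Rm=T[:3,:3].T; t=-Rm@T[:3,3]
    else: Rm=cv2.Rodrigues(p["rvec"])[0]; t=p["tvec"]
    return K,p["distortion"],Rm,t
def unproj(c,uv,z):
    K,d,Rm,t=c
    n=cv2.undistortPoints(np.array(uv,float).reshape(-1,1,2),K,d).reshape(-1,2)
    r=np.c_[n,np.ones(len(n))]@Rm; C=-Rm.T@t
    return C+r*((z-C[2])/r[:,2])[:,None]
def proj(c,P):
    K,d,Rm,t=c
    return cv2.projectPoints(np.array(P,float).reshape(-1,1,3),cv2.Rodrigues(Rm)[0],t,K,d)[0].reshape(-1,2)
E
python3 - <<'E'
import cv2
a=cv2.imread("pics/top0.png")
cv2.imwrite("pics/cl.png",cv2.resize(a[140:265,185:345],None,fx=4.8,fy=4.8,interpolation=cv2.INTER_CUBIC))
cv2.imwrite("pics/cr.png",cv2.resize(a[135:255,310:470],None,fx=5,fy=5,interpolation=cv2.INTER_CUBIC))
E
```

```text
(no output)
```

View pics/cl.png

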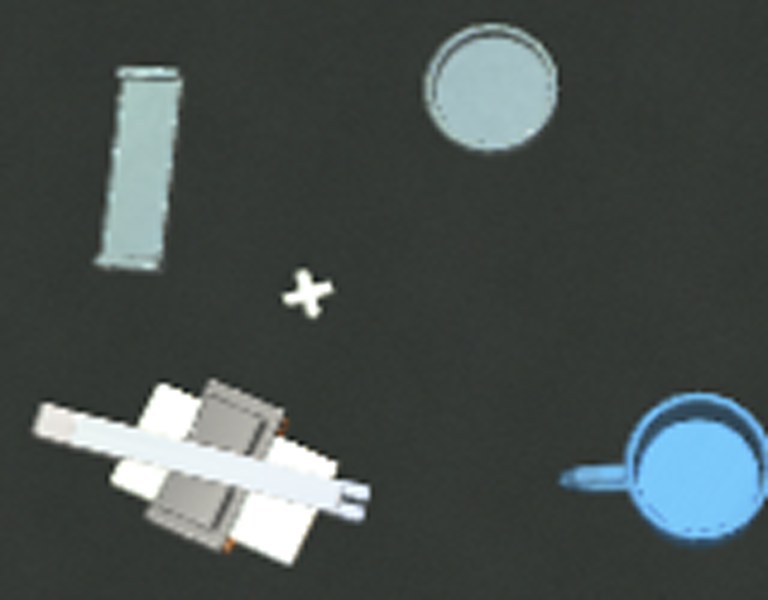

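View pics/cr.png

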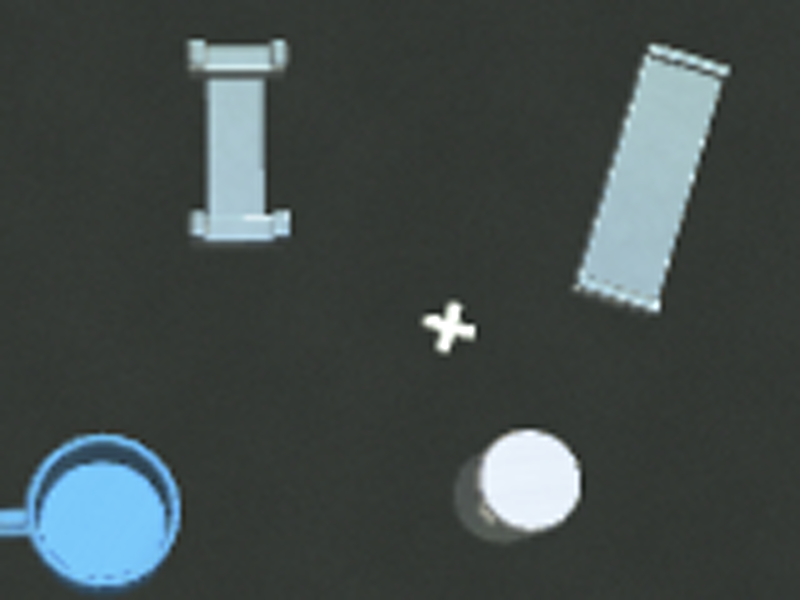

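```bash
cat > m.py <<'E'
from h import *
c=cam("top")
L=lambda q:(np.array(q,float)+.5)/4.8-.5+[185,140]
Q=lambda q:(np.array(q,float)+.5)/5-.5+[310,135]
def rect(n,uv,z):
    P=unproj(c,uv,z)[:,:2]; s=[np.linalg.norm(P[i]-P[(i+1)%4]) for i in range(4)]
    i=0 if s[0]+s[2]>s[1]+s[3] else 1
    d=P[(i+1)%4]-P[i]+P[(i+2)%4]-P[(i+3)%4]
    print(n,P.mean(0).round(4),"sides",np.round(s,3),"yaw",round(np.arctan2(d[1],d[0])%np.pi,3))
rect("tile",L([(163,383),(338,462),(292,567),(110,480)]),.021)
rect("float blade",L([(210,378),(287,410),(222,552),(145,517)]),.029)
rect("frest",L([(118,67),(182,70),(160,271),(96,264)]),.02)
rect("trest",Q([(650,44),(730,70),(657,312),(575,288)]),.02)
rect("cradle",Q([(190,40),(287,40),(290,237),(190,236)]),.032)
P=unproj(c,L([(75,430),(340,494),(37,418),(370,501)]),.055)[:,:2]
d=P[1]-P[0];print("bar",P.round(4).tolist(),"len",np.linalg.norm(d),np.linalg.norm(P[2]-P[3]),"yaw",np.arctan2(-d[1],-d[0]),"mid from prong end",P[1]-.075*d/np.linalg.norm(d))
print("cup",unproj(c,L([(490,88),(425,88)]),.016)); print("jar",unproj(c,Q([(530,480),(480,480)]),.08)); print("mug",unproj(c,Q([(104,511),(28,511)]),.085))
E
python3 m.py
```

```text
tile [0.4418 0.2439] sides [0.109 0.062 0.113 0.06 ] yaw 1.143
float blade [0.4458 0.2473] sides [0.047 0.084 0.047 0.083] yaw 2.742
frest [0.6162 0.3008] sides [0.037 0.118 0.037 0.116] yaw 3.083
trest [ 0.6239 -0.3145] sides [0.045 0.142 0.045 0.144] yaw 2.805
cradle [ 0.6446 -0.0914] sides [0.053 0.11  0.053 0.11 ] yaw 3.13
bar [[0.4615, 0.3178], [0.4268, 0.1739], [0.4681, 0.3388], [0.4231, 0.1578]] len 0.14805746895463068 0.1865202167864669 yaw 1.3345288308206 mid from prong end [0.4443957  0.24682122]
cup [[0.66260543 0.10152614 0.016     ]
 [0.6629121  0.13895387 0.016     ]]
jar [[ 0.45329873 -0.22814733  0.08      ]
 [ 0.4533634  -0.20356398  0.08      ]]
mug [[ 0.43791449 -0.01729377  0.085     ]
 [ 0.4380074   0.02029593  0.085     ]]
```

Sizes agree with the given ones (tile 0.11x0.061, rests 0.143 and 0.117, cradle 0.110, jar radius 0.025), so I can start. First I move over the bar.

Request:
{"api": "send_rows", "payload": {
  "moves": [
    [[0.055, 0.06, 0], 0.1],
    [[0.11, 0.12, 0], 0.2],
    [[0.165, 0.18, 0], 0.3],
    [[0.22, 0.24, 0], 0.4],
    [[0.275, 0.3, 0], 0.5],
    [[0.33, 0.36, 0], 0.6],
    [[0.385, 0.42, 0], 0.7],
    [[0.44, 0.48, 0], 0.8],
    [[0.495, 0.54, 0], 0.9],
    [[0.55, 0.6, 0], 1]
  ],
  "hand": 1,
  "newtons": 80
}}

```text
clock: 1.1
ee_pos: [0.4751, -0.2206, 0.2311]
eef_rot: [-2.926, -1.143, 0.0]
contact_force: [0.3, 0.2, -0.1]
gripper_width: 0.0855
finger_force: 0.0
```

Request:
{"api": "send_rows", "payload": {
  "moves": [
    [[-0.005, 0.08, -0.01], 0.1],
    [[-0.01, 0.16, -0.02], 0.2],
    [[-0.015, 0.24, -0.03], 0.3],
    [[-0.02, 0.32, -0.04], 0.4],
    [[-0.025, 0.4, -0.05], 0.5],
    [[-0.03, 0.48, -0.06], 0.6],
    [[-0.035, 0.56, -0.07], 0.7],
    [[-0.04, 0.63, -0.08], 0.8],
    [[-0.045, 0.7, -0.09], 0.9],
    [[-0.05, 0.78, -0.1], 1]
  ]
}}

```text
clock: 2.1
ee_pos: [0.4436, 0.2469, 0.1709]
eef_rot: [2.552, 1.831, -0.001]
contact_force: [0.4, -0.2, -0.0]
gripper_width: 0.0856
finger_force: 0.0
```

```bash
cat > w.py <<'E'
import sys
from h import *
def snap(n,name="wrist"):
    o=observe();im=camera(name);cv2.imwrite(f"pics/{n}.png",im[:,:,::-1]);np.save(f"pics/{n}.npy",o,allow_pickle=True)
    y=R.from_rotvec(o["eef_rot"]).as_matrix()[:,1];print(o["clock"],o["ee_pos"].round(4),"yyaw",round(float(np.arctan2(y[1],y[0])),3),o["gripper_width"],o["contact_force"].round(1))
def cc(n):return cam("wrist",np.load(f"pics/{n}.npy",allow_pickle=True).item())
if __name__=="__main__":snap(*sys.argv[1:])
E
python3 w.py w1
```

```text
2.1 [0.4436 0.2469 0.1709] yyaw -0.326 0.08564790365118687 [ 0.4 -0.2 -0. ]
```

View pics/w1.png

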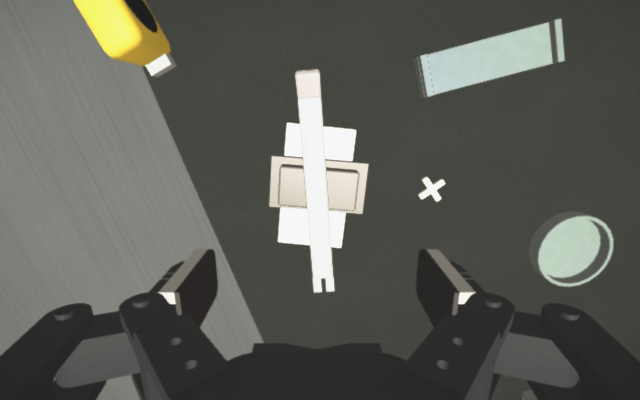

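The wrist view shows the bar running from (308,71) to (323,291), the blade corners near (272,157) and (364,214), and the tile corners near (287,123) and (343,248). I'll check these against the top-view poses.

```bash
python3 - <<'E'
import m
from w import *
m.c=cc("w1");c=m.c
print("-- wrist")
m.rect("tile",[(287,123),(356,128),(343,248),(277,243)],.021)
m.rect("blade",[(272,157),(368,163),(364,214),(269,208)],.029)
m.rect("block",[(280,165),(359,168),(357,211),(278,205)],.043)
m.rect("frest",[(417,57),(557,19),(565,62),(428,97)],.02)
P=unproj(c,[(310,98),(322,278)],.055);d=P[1]-P[0];print(P,np.linalg.norm(d),np.arctan2(-d[1],-d[0]),P.mean(0))
print(unproj(c,[(571,251)],.016))
E
```

```text
tile [0.4418 0.2439] sides [0.109 0.062 0.113 0.06 ] yaw 1.143
float blade [0.4458 0.2473] sides [0.047 0.084 0.047 0.083] yaw 2.742
frest [0.6162 0.3008] sides [0.037 0.118 0.037 0.116] yaw 3.083
trest [ 0.6239 -0.3145] sides [0.045 0.142 0.045 0.144] yaw 2.805
cradle [ 0.6446 -0.0914] sides [0.053 0.11  0.053 0.11 ] yaw 3.13
bar [[0.4615, 0.3178], [0.4268, 0.1739], [0.4681, 0.3388], [0.4231, 0.1578]] len 0.14805746895463068 0.1865202167864669 yaw 1.3345288308206 mid from prong end [0.4443957  0.24682122]
cup [[0.66260543 0.10152614 0.016     ]
 [0.6629121  0.13895387 0.016     ]]
jar [[ 0.45329873 -0.22814733  0.08      ]
 [ 0.4533634  -0.20356398  0.08      ]]
mug [[ 0.43791449 -0.01729377  0.085     ]
 [ 0.4380074   0.02029593  0.085     ]]
-- wrist
tile [0.4419 0.2444] sides [0.059 0.111 0.062 0.111] yaw 1.15
blade [0.4455 0.2473] sides [0.082 0.046 0.085 0.046] yaw 2.751
block [0.4462 0.249 ] sides [0.065 0.037 0.067 0.034] yaw 2.756
frest [0.6153 0.3015] sides [0.117 0.035 0.117 0.034] yaw 3.073
[[0.46275904 0.31831498 0.055     ]
 [0.42442206 0.1754389  0.055     ]] 0.1479300493292517 1.3086479452810331 [0.44359055 0.24687694 0.055     ]
[[0.65850471 0.10336681 0.016     ]]
```

Both cameras agree within 2 mm. Descending on the bar, with the tips staying above the float's top at 43 mm.

Request:
{"api": "send_rows", "payload": {
  "moves": [
    [[0, 0, -0.04], 0.15],
    [[0, 0, -0.08], 0.15],
    [[0, 0, -0.12], 0.15],
    [[0, 0, -0.15], 0.15],
    [[0, 0, -0.18], 0.15],
    [[0, 0, -0.2], 0.15],
    [[0, 0, -0.21], 0.15],
    [[0, 0, -0.21], 0.15],
    [[0, 0, -0.21], 0.15],
    [[0, 0, -0.21], 0.15]
  ]
}}

```text
clock: 3.15
ee_pos: [0.4449, 0.246, 0.0461]
eef_rot: [2.484, 1.923, 0.002]
contact_force: [-0.2, 0.3, 1.5]
gripper_width: 0.0852
finger_force: 0.0
```

Request:
{"api": "send_rows", "payload": {
  "moves": [
    [[0, 0, 0], 0],
    [[0, 0, 0], 0],
    [[0, 0, 0], 0],
    [[0, 0, 0], 0],
    [[0, 0, 0], 0],
    [[0, 0, 0], 0],
    [[0, 0, 0], 0],
    [[0, 0, 0], 0],
    [[0, 0, 0], 0],
    [[0, 0, 0], 0]
  ],
  "hand": 0
}}

```text
clock: 4.15
ee_pos: [0.4443, 0.2457, 0.0457]
eef_rot: [-2.484, -1.923, -0.0]
contact_force: [-1.3, -0.7, 6.0]
gripper_width: 0.015
finger_force: 78.7
```

Request:
{"api": "send_rows", "payload": {
  "moves": [
    [[0, 0, 0.005], 0],
    [[0, 0, 0.015], 0],
    [[0, 0, 0.03], 0],
    [[0, 0, 0.045], 0],
    [[0, 0, 0.065], 0],
    [[0, 0, 0.085], 0],
    [[0, 0, 0.1], 0],
    [[0, 0, 0.115], 0],
    [[0, 0, 0.13], 0],
    [[0, 0, 0.13], 0]
  ]
}}

```text
clock: 5.15
ee_pos: [0.4451, 0.2461, 0.1247]
eef_rot: [2.484, 1.923, 0.003]
contact_force: [0.4, -0.3, -2.2]
gripper_width: 0.0154
finger_force: 78.4
```

```bash
python3 w.py w2
```

```text
5.15 [0.4451 0.2461 0.1247] yyaw -0.253 0.015439512391658592 [ 0.4 -0.3 -2.2]
```

View pics/w2.png

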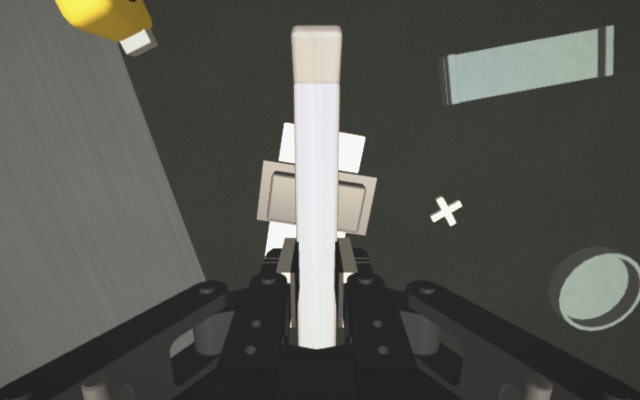

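The bar is held, its claw end at (317,26) and the shank's start at row 82, about 45 px wide there. I'll check its pitch.

```bash
python3 - <<'E'
from w import *
c=cc("w2");d=np.array([np.cos(1.318),np.sin(1.318)]);n=np.array([-d[1],d[0]])
for dz in(-.015,-.01,-0.005,0,.005,.01):
  P=np.r_[np.array([.4448,.2461])+.075*d,.134+dz]
  print(dz,proj(c,[P,P+np.r_[.009*n,0],P-np.r_[.009*n,0]]).round(0).tolist())
E
```

```text
-0.015 [[316.0, 86.0], [294.0, 86.0], [337.0, 86.0]]
-0.01 [[316.0, 85.0], [294.0, 85.0], [338.0, 85.0]]
-0.005 [[316.0, 84.0], [293.0, 84.0], [338.0, 84.0]]
0 [[316.0, 83.0], [292.0, 83.0], [339.0, 83.0]]
0.005 [[315.0, 82.0], [291.0, 82.0], [340.0, 82.0]]
0.01 [[315.0, 81.0], [290.0, 81.0], [341.0, 81.0]]
```

Request:
{"api": "send_rows", "payload": {
  "moves": [
    [[0.0, 0.0, 0.05], 0.1],
    [[0.02, -0.03, 0.05], 0.2],
    [[0.04, -0.07, 0.05], 0.3],
    [[0.06, -0.11, 0.05], 0.4],
    [[0.08, -0.15, 0.05], 0.5],
    [[0.1, -0.19, 0.05], 0.6],
    [[0.13, -0.23, 0.05], 0.7],
    [[0.16, -0.27, 0.05], 0.8],
    [[0.18, -0.3, 0.05], 0.9],
    [[0.2, -0.33, 0.05], 1]
  ]
}}

```text
clock: 6.2
ee_pos: [0.5643, 0.0465, 0.1524]
eef_rot: [-1.928, -2.479, 0.001]
contact_force: [0.0, 1.3, -2.2]
gripper_width: 0.0152
finger_force: 78.8
```

Request:
{"api": "send_rows", "payload": {
  "moves": [
    [[0.015, -0.025, 0], 0.1],
    [[0.03, -0.05, 0], 0.2],
    [[0.045, -0.075, 0], 0.3],
    [[0.06, -0.1, 0], 0.4],
    [[0.075, -0.125, 0], 0.5],
    [[0.09, -0.15, 0], 0.6],
    [[0.105, -0.175, 0], 0.7],
    [[0.115, -0.195, 0], 0.8],
    [[0.125, -0.215, 0], 0.9],
    [[0.135, -0.23, 0], 1]
  ]
}}

```text
clock: 7.2
ee_pos: [0.6449, -0.0911, 0.1522]
eef_rot: [-1.255, -2.878, 0.001]
contact_force: [-0.0, 1.0, -2.7]
gripper_width: 0.0152
finger_force: 78.8
```

Request:
{"api": "send_rows", "payload": {
  "moves": [
    [[0, 0, 0], 0.1],
    [[0, 0, 0], 0.2],
    [[0, 0, 0], 0.3],
    [[0, 0, 0], 0.4],
    [[0, 0, 0], 0.5],
    [[0, 0, 0], 0.6],
    [[0, 0, 0], 0.7],
    [[0, 0, 0], 0.8],
    [[0, 0, 0], 0.9],
    [[0, 0, 0], 1]
  ]
}}

```text
clock: 8.2
ee_pos: [0.6447, -0.0903, 0.1522]
eef_rot: [-0.503, -3.099, 0.0]
contact_force: [-0.6, -0.2, -2.9]
gripper_width: 0.0155
finger_force: 78.8
```

Request:
{"api": "send_rows", "payload": {
  "moves": [
    [[0, 0, -0.01], 0.1],
    [[0, 0, -0.02], 0.2],
    [[0, 0, -0.03], 0.3],
    [[0, 0, -0.04], 0.4],
    [[0, 0, -0.05], 0.5],
    [[0, 0, -0.06], 0.6],
    [[0, 0, -0.07], 0.62],
    [[0, 0, -0.08], 0.62],
    [[0, 0, -0.08], 0.62],
    [[0, 0, -0.08], 0.62]
  ]
}}

```text
clock: 9.2
ee_pos: [0.6451, -0.0904, 0.105]
eef_rot: [-0.023, -3.141, -0.0]
contact_force: [-0.0, 0.4, -2.9]
gripper_width: 0.0153
finger_force: 78.8
```

```bash
python3 w.py w3
```

```text
9.2 [ 0.6451 -0.0904  0.105 ] yyaw 1.556 0.015257575843965669 [-0.   0.4 -2.9]
```

View pics/w3.png

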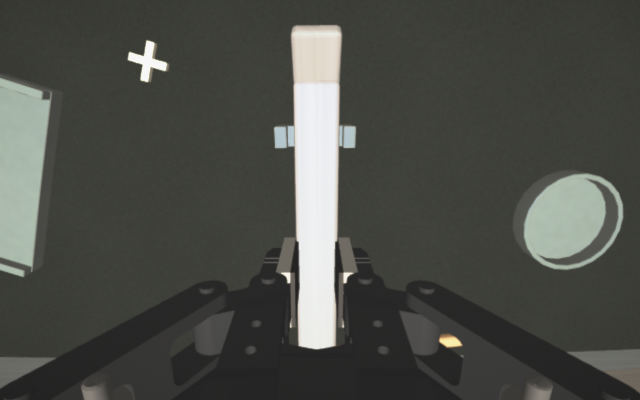

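The near saddle's ears at (281,137) and (349,137) sit evenly about the bar's axis at 316. Lowering and releasing.

Request:
{"api": "send_rows", "payload": {
  "moves": [
    [[0, 0, -0.03], 0],
    [[0, 0, -0.06], 0],
    [[0, 0, -0.085], 0],
    [[0, 0, -0.1], 0],
    [[0, 0, -0.11], 0],
    [[0, 0, -0.12], 0],
    [[0, 0, -0.128], 0],
    [[0, 0, -0.133], 0],
    [[0, 0, -0.133], 0],
    [[0, 0, -0.133], 0]
  ]
}}

```text
clock: 10.25
ee_pos: [0.6455, -0.0904, 0.0258]
eef_rot: [0.022, 3.141, -0.0]
contact_force: [0.6, 0.5, -2.9]
gripper_width: 0.0153
finger_force: 78.8
```

Request:
{"api": "send_rows", "payload": {
  "moves": [
    [[0, 0, 0], 0],
    [[0, 0, 0], 0],
    [[0, 0, 0], 0],
    [[0, 0, 0], 0],
    [[0, 0, 0], 0],
    [[0, 0, 0], 0],
    [[0, 0, 0.02], 0],
    [[0, 0, 0.06], 0],
    [[0, 0, 0.12], 0],
    [[0, 0, 0.2], 0]
  ],
  "hand": 1
}}

```text
clock: 11.25
ee_pos: [0.6436, -0.0902, 0.1456]
eef_rot: [-0.022, -3.138, -0.001]
contact_force: [0.9, -0.8, 0.1]
gripper_width: 0.0855
finger_force: 0.0
```

```bash
python3 w.py w4; python3 w.py t4 top; python3 -c "
import cv2,numpy as np
a=cv2.imread('pics/w4.png');b=cv2.imread('pics/t4.png')[135:260,185:385]
cv2.imwrite('pics/v4.png',np.vstack([cv2.resize(a,(480,300)),cv2.resize(b,(480,300),interpolation=cv2.INTER_CUBIC)]))"
```

```text
11.25 [ 0.6436 -0.0902  0.1456] yyaw 1.557 0.08549275924730394 [ 0.9 -0.8  0.1]
11.3 [ 0.6487 -0.0909  0.1561] yyaw 1.557 0.0857367453660024 [ 2.6 -1.1  6.2]
```

View pics/v4.png

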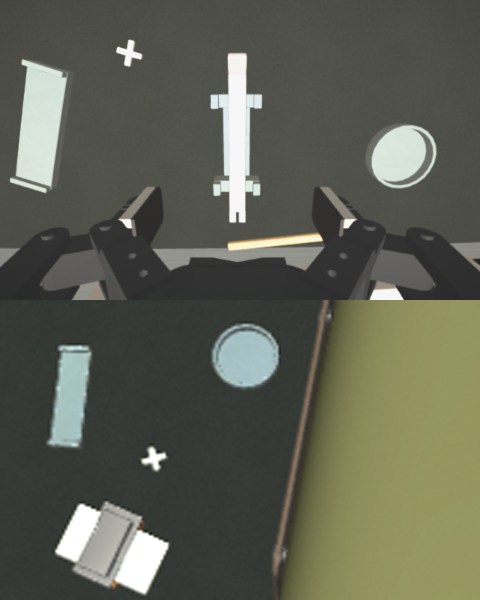

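The bar lies in both saddles, at (237,140) in the wrist half, and the float looks unmoved. Next I go over the float.

Request:
{"api": "send_rows", "payload": {
  "moves": [
    [[-0.03, 0.05, 0.05], -0.1],
    [[-0.07, 0.12, 0.05], -0.2],
    [[-0.11, 0.18, 0.05], -0.3],
    [[-0.15, 0.25, 0.05], -0.4],
    [[-0.19, 0.32, 0.05], -0.5],
    [[-0.23, 0.39, 0.04], -0.6],
    [[-0.27, 0.45, 0.02], -0.7],
    [[-0.3, 0.51, 0], -0.75],
    [[-0.32, 0.545, -0.02], -0.75],
    [[-0.332, 0.563, -0.025], -0.75]
  ]
}}

```text
clock: 12.35
ee_pos: [0.4444, 0.2487, 0.13]
eef_rot: [-0.603, -3.082, 0.001]
contact_force: [0.8, -0.0, -0.4]
gripper_width: 0.0856
finger_force: 0.0
```

Request:
{"api": "send_rows", "payload": {
  "moves": [
    [[0, 0, -0.03], 0],
    [[0, 0, -0.06], 0],
    [[0, 0, -0.09], 0],
    [[0, 0, -0.12], 0],
    [[0, 0, -0.14], 0],
    [[0, 0, -0.155], 0],
    [[0, 0, -0.165], 0],
    [[0, 0, -0.165], 0],
    [[0, 0, -0.165], 0],
    [[0, 0, -0.165], 0]
  ]
}}

```text
clock: 13.35
ee_pos: [0.4466, 0.2477, 0.0321]
eef_rot: [0.607, 3.082, 0.001]
contact_force: [0.4, 0.4, -0.1]
gripper_width: 0.0851
finger_force: 0.0
```

Request:
{"api": "send_rows", "payload": {
  "moves": [
    [[0, 0, 0], 0],
    [[0, 0, 0], 0],
    [[0, 0, 0], 0],
    [[0, 0, 0], 0],
    [[0, 0, 0], 0],
    [[0, 0, 0], 0],
    [[0, 0, 0], 0],
    [[0, 0, 0], 0],
    [[0, 0, 0], 0],
    [[0, 0, 0], 0]
  ],
  "hand": 0,
  "newtons": 50
}}

```text
clock: 14.35
ee_pos: [0.4464, 0.2476, 0.0319]
eef_rot: [0.607, 3.082, 0.001]
contact_force: [-0.8, -0.5, 4.9]
gripper_width: 0.0327
finger_force: 50.3
```

Request:
{"api": "send_rows", "payload": {
  "moves": [
    [[0, 0, 0.01], 0],
    [[0, 0, 0.03], 0],
    [[0, 0, 0.06], 0],
    [[0.02, 0.005, 0.09], 0.1],
    [[0.06, 0.02, 0.1], 0.2],
    [[0.11, 0.035, 0.1], 0.3],
    [[0.17, 0.053, 0.1], 0.4],
    [[0.22, 0.07, 0.1], 0.5],
    [[0.26, 0.082, 0.1], 0.6],
    [[0.283, 0.089, 0.1], 0.65]
  ]
}}

```text
clock: 15.35
ee_pos: [0.6178, 0.3013, 0.092]
eef_rot: [0.098, 3.139, 0.001]
contact_force: [0.1, 0.3, -1.7]
gripper_width: 0.0327
finger_force: 49.7
```

Request:
{"api": "send_rows", "payload": {
  "moves": [
    [[0, 0, 0], 0],
    [[0, 0, 0], 0],
    [[0, 0, 0], 0],
    [[0, 0, -0.005], 0],
    [[0, 0, -0.01], 0],
    [[0, 0, -0.015], 0],
    [[0, 0, -0.02], 0],
    [[0, 0, -0.025], 0],
    [[0, 0, -0.03], 0],
    [[0, 0, -0.03], 0]
  ]
}}

```text
clock: 16.35
ee_pos: [0.6155, 0.3006, 0.0728]
eef_rot: [-0.1, -3.139, 0.001]
contact_force: [-0.5, -0.2, -0.3]
gripper_width: 0.0329
finger_force: 49.7
```

```bash
python3 w.py w5
```

```text
16.35 [0.6155 0.3006 0.0728] yyaw 1.507 0.03289768189953103 [-0.5 -0.2 -0.3]
```

View pics/w5.png

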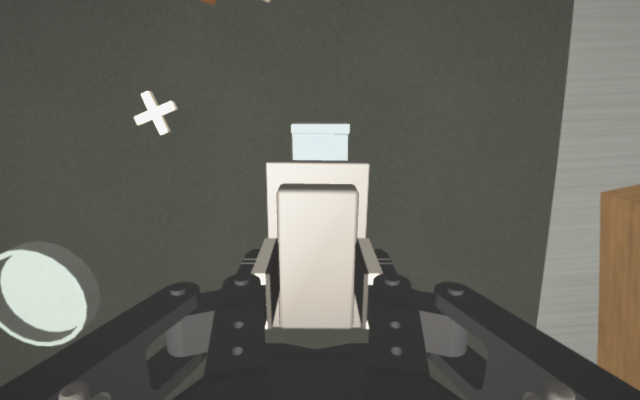

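The float is held level, its near blade edge at row 163, and the rest's near stop is at row 125 between columns 291 and 350. I'll work out the offset along the rest.

```bash
python3 - <<'E'
from w import *
c=cc("w5")
a=unproj(c,[(318,163)],.0699)[0];b=unproj(c,[(320.5,125)],.02)[0]
print(a,"float centre x",a+np.array([.042,0,0]));print(b,"rest centre x",b[0]+.059, b[1]-.06*.06)
E
```

```text
[0.57277628 0.30368335 0.0699    ] float centre x [0.61477628 0.30368335 0.0699    ]
[0.55868457 0.30627446 0.02      ] rest centre x 0.6176845674449707 0.3026744572883965
```

Request:
{"api": "send_rows", "payload": {
  "moves": [
    [[0.003, 0.001, -0.015], 0],
    [[0.003, 0.001, -0.03], 0],
    [[0.003, 0.001, -0.045], 0],
    [[0.003, 0.001, -0.06], 0],
    [[0.003, 0.001, -0.07], 0],
    [[0.003, 0.001, -0.076], 0],
    [[0.003, 0.001, -0.08], 0],
    [[0.003, 0.001, -0.083], 0],
    [[0.003, 0.001, -0.083], 0],
    [[0.003, 0.001, -0.083], 0]
  ]
}}

```text
clock: 17.4
ee_pos: [0.6179, 0.3015, 0.0241]
eef_rot: [0.1, 3.139, 0.0]
contact_force: [-0.3, -0.1, -0.7]
gripper_width: 0.0327
finger_force: 49.7
```

Request:
{"api": "send_rows", "payload": {
  "moves": [
    [[0, 0, 0], 0],
    [[0, 0, 0], 0],
    [[0, 0, 0], 0],
    [[0, 0, 0], 0],
    [[0, 0, 0], 0],
    [[0, 0, 0], 0],
    [[0, 0, 0.02], 0],
    [[0, 0, 0.06], 0],
    [[0, 0, 0.12], 0],
    [[0, 0, 0.2], 0]
  ],
  "hand": 1
}}

```text
clock: 18.4
ee_pos: [0.6162, 0.3007, 0.1437]
eef_rot: [-0.1, -3.137, 0.003]
contact_force: [0.7, 0.3, -0.2]
gripper_width: 0.085
finger_force: 0.0
```

```bash
python3 w.py w6
```

```text
18.4 [0.6162 0.3007 0.1437] yyaw 1.507 0.08497218563277066 [ 0.7  0.3 -0.2]
```

View pics/w6.png

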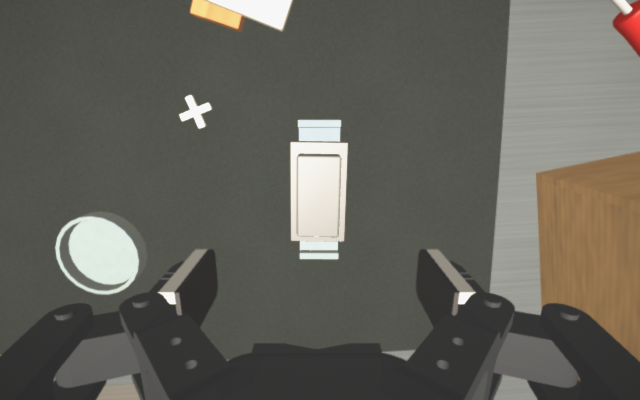

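The float is seated, its blade spanning rows 142–241 between stops at 120 and 258. Next I go over the tile and measure it by thresholding its white top.

Request:
{"api": "send_rows", "payload": {
  "moves": [
    [[-0.03, -0.01, 0], 0.1],
    [[-0.07, -0.023, 0], 0.2],
    [[-0.11, -0.037, 0], 0.3],
    [[-0.15, -0.05, 0], 0.4],
    [[-0.19, -0.063, 0], 0.5],
    [[-0.22, -0.073, 0], 0.6],
    [[-0.25, -0.083, 0], 0.7],
    [[-0.27, -0.09, 0], 0.8],
    [[-0.285, -0.095, 0], 0.9],
    [[-0.292, -0.097, 0], 1]
  ]
}}

```text
clock: 19.45
ee_pos: [0.4419, 0.243, 0.1447]
eef_rot: [-0.683, 3.065, 0.0]
contact_force: [-0.4, 0.3, 0.3]
gripper_width: 0.0857
finger_force: 0.0
```

Request:
{"api": "send_rows", "payload": {
  "moves": [
    [[0, 0, 0], 0.1],
    [[0, 0, 0], 0.2],
    [[0, 0, 0], 0.3],
    [[0, 0, 0], 0.4],
    [[0, 0, 0], 0.5],
    [[0, 0, 0], 0.6],
    [[0, 0, 0], 0.7],
    [[0, 0, 0], 0.8],
    [[0, 0, 0], 0.9],
    [[0, 0, 0], 1]
  ]
}}

```text
clock: 20.45
ee_pos: [0.4428, 0.2434, 0.1446]
eef_rot: [-1.42, 2.801, 0.0]
contact_force: [0.1, 0.4, 0.8]
gripper_width: 0.0853
finger_force: 0.0
```

Request:
{"api": "send_rows", "payload": {
  "moves": [
    [[0, 0, 0], 0.1],
    [[0, 0, 0], 0.2],
    [[0, 0, 0], 0.3],
    [[0, 0, 0], 0.4],
    [[0, 0, 0], 0.42],
    [[0, 0, 0], 0.42],
    [[0, 0, 0], 0.42],
    [[0, 0, 0], 0.42],
    [[0, 0, 0], 0.42],
    [[0, 0, 0], 0.42]
  ]
}}

```text
clock: 21.45
ee_pos: [0.4424, 0.2432, 0.1437]
eef_rot: [1.703, -2.64, -0.0]
contact_force: [-0.4, 0.3, 0.5]
gripper_width: 0.0853
finger_force: 0.0
```

```bash
python3 w.py w7; cat > t.py <<'E'
import m,sys
from w import *
n,z=sys.argv[1],float(sys.argv[2]);m.c=cc(n)
g=cv2.imread(f"pics/{n}.png");k=(g.min(2)>int(sys.argv[3])).astype(np.uint8)
for q in cv2.findContours(k,0,1)[0]:
    if cv2.contourArea(q)>2500:
        b=cv2.boxPoints(cv2.minAreaRect(q));print(b.round(0).tolist(),cv2.contourArea(q));m.rect("white",b,z)
E
python3 t.py w7 .021 190|tail -4
```

```text
21.45 [0.4424 0.2432 0.1437] yyaw 2.717 0.0852662308640469 [-0.4  0.3  0.5]
[[281.0, 126.0], [357.0, 126.0], [357.0, 255.0], [281.0, 255.0]] 9364.5
white [0.441  0.2449] sides [0.059 0.109 0.066 0.109] yaw 1.148
[[0.0, 189.0], [0.0, 100.0], [46.0, 100.0], [46.0, 189.0]] 2970.5
white [0.6426 0.1097] sides [0.074 0.038 0.073 0.04 ] yaw 0.925
```

Request:
{"api": "send_rows", "payload": {
  "moves": [
    [[-0.002, 0.002, -0.05], 0],
    [[-0.002, 0.002, -0.1], 0],
    [[-0.002, 0.002, -0.14], 0],
    [[-0.002, 0.002, -0.17], 0],
    [[-0.002, 0.002, -0.195], 0],
    [[-0.002, 0.002, -0.215], 0],
    [[-0.002, 0.002, -0.228], 0],
    [[-0.002, 0.002, -0.235], 0],
    [[-0.002, 0.002, -0.235], 0],
    [[-0.002, 0.002, -0.235], 0]
  ]
}}

```text
clock: 22.5
ee_pos: [0.4417, 0.2446, 0.0032]
eef_rot: [-1.703, 2.639, -0.0]
contact_force: [0.6, 0.3, 0.7]
gripper_width: 0.0858
finger_force: 0.0
```

Request:
{"api": "send_rows", "payload": {
  "moves": [
    [[0, 0, 0], 0],
    [[0, 0, 0], 0],
    [[0, 0, 0], 0],
    [[0, 0, 0], 0],
    [[0, 0, 0], 0],
    [[0, 0, 0], 0],
    [[0, 0, 0], 0],
    [[0, 0, 0], 0],
    [[0, 0, 0], 0],
    [[0, 0, 0], 0]
  ],
  "hand": 0,
  "newtons": 50
}}

```text
clock: 23.5
ee_pos: [0.4444, 0.2469, 0.0072]
eef_rot: [-1.7, 2.633, 0.002]
contact_force: [-4.1, -1.7, 32.2]
gripper_width: 0.0586
finger_force: 60.7
```

Request:
{"api": "send_rows", "payload": {
  "moves": [
    [[0, 0, 0.003], 0],
    [[0, 0, 0.006], 0],
    [[0, 0, 0.01], 0],
    [[0, 0, 0.015], 0],
    [[0, 0, 0.02], 0],
    [[0, 0, 0.03], 0],
    [[0, 0, 0.04], 0],
    [[0, 0, 0.05], 0],
    [[0, 0, 0.05], 0],
    [[0, 0, 0.05], 0]
  ]
}}

```text
clock: 24.5
ee_pos: [0.4414, 0.2445, 0.0329]
eef_rot: [-1.703, 2.639, -0.0]
contact_force: [-0.5, 0.2, -2.1]
gripper_width: 0.0586
finger_force: 53.7
```

```bash
python3 w.py w8
```

```text
24.5 [0.4414 0.2445 0.0329] yyaw 2.717 0.058591568984926165 [-0.5  0.2 -2.1]
```

View pics/w8.png

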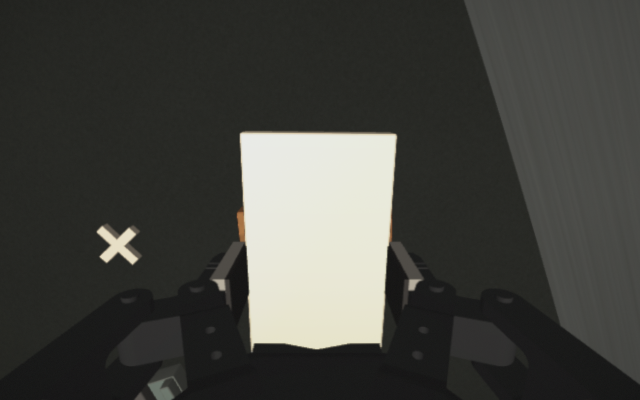

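The tile is in the hand, its far edge at row 132 between columns 241 and 396. I'll work out its height in the hand.

```bash
python3 - <<'E'
from w import *
c=cc("w8")
for z in(.040,.043,.0467,.05):
  P=unproj(c,[(241,132),(396,132),(249,345),(384,345)],z);w=np.linalg.norm(P[0]-P[1]);m=(P[0]+P[1])/2
  d=np.array([np.cos(1.146),np.sin(1.146)]);print(z,"width far",w,"near",np.linalg.norm(P[2]-P[3]),"centre",(m[:2]-.055*d if m[1]>.2446 else m[:2]+.055*d).round(4))
E
```

```text
0.04 width far 0.06203210410766239 near 0.06489308677270117 centre [0.4399 0.2428]
0.043 width far 0.06066270006841784 near 0.06346052444995046 centre [0.4398 0.2426]
0.0467 width far 0.058973768420016205 near 0.06169369758522469 centre [0.4397 0.2424]
0.05 width far 0.0574674239768472 near 0.060117879030198815 centre [0.4397 0.2422]
```

Request:
{"api": "send_rows", "payload": {
  "moves": [
    [[0, 0, 0.04], -0.1],
    [[0, 0, 0.09], -0.2],
    [[0, 0, 0.14], -0.3],
    [[0, 0, 0.18], -0.4],
    [[0.01, -0.02, 0.21], -0.5],
    [[0.025, -0.07, 0.217], -0.6],
    [[0.045, -0.13, 0.217], -0.7],
    [[0.07, -0.21, 0.217], -0.8],
    [[0.095, -0.29, 0.217], -0.9],
    [[0.12, -0.365, 0.217], -1]
  ]
}}

```text
clock: 25.55
ee_pos: [0.5132, 0.0235, 0.1627]
eef_rot: [0.995, -2.98, -0.0]
contact_force: [1.6, -0.7, -1.7]
gripper_width: 0.0584
finger_force: 54.5
```

Request:
{"api": "send_rows", "payload": {
  "moves": [
    [[0.025, -0.07, 0], -0.1],
    [[0.05, -0.14, 0], -0.2],
    [[0.07, -0.21, 0], -0.3],
    [[0.095, -0.28, 0], -0.4],
    [[0.115, -0.35, 0], -0.5],
    [[0.14, -0.42, 0], -0.6],
    [[0.16, -0.48, 0], -0.7],
    [[0.175, -0.53, 0], -0.8],
    [[0.183, -0.555, 0], -0.9],
    [[0.188, -0.57, 0], -1]
  ]
}}

```text
clock: 26.55
ee_pos: [0.6258, -0.3184, 0.1617]
eef_rot: [0.223, -3.133, -0.001]
contact_force: [0.8, 0.3, -1.2]
gripper_width: 0.0583
finger_force: 54.5
```

Request:
{"api": "send_rows", "payload": {
  "moves": [
    [[0, 0, 0], -0.1],
    [[0, 0, 0], -0.2],
    [[0, 0, -0.01], -0.3],
    [[0, 0, -0.025], -0.4],
    [[0, 0, -0.04], -0.5],
    [[0, 0, -0.055], -0.6],
    [[0, 0, -0.07], -0.7],
    [[0, 0, -0.085], -0.8],
    [[0, 0, -0.09], -0.9],
    [[0, 0, -0.09], -0.966]
  ]
}}

```text
clock: 27.55
ee_pos: [0.6251, -0.3161, 0.1071]
eef_rot: [-0.529, -3.094, -0.001]
contact_force: [-0.8, 0.2, -0.7]
gripper_width: 0.0585
finger_force: 54.5
```

```bash
python3 w.py w9
```

```text
27.55 [ 0.6251 -0.3161  0.1071] yyaw 1.232 0.058470213126420936 [-0.8  0.2 -0.7]
```

View pics/w9.png

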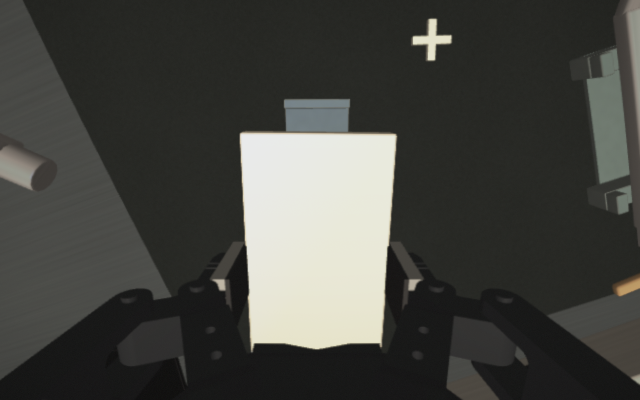

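The tile is unchanged in the hand, and the rest's near stop is at row 99, columns 284–350. I'll check the alignment.

```bash
python3 - <<'E'
from w import *
c=cc("w9");d=np.array([np.cos(2.805),np.sin(2.805)])
b=unproj(c,[(284,99.5),(350,99.5)],.02);e=b[1]-b[0];print("stop",np.linalg.norm(e),"perp yaw",np.arctan2(e[1],e[0])+np.pi/2);m=b.mean(0)[:2]
t=unproj(c,[(241,132),(396,132)],.1071+.0132).mean(0)[:2]
print("rest",m-.072*d,"tile",t-.055*d,"tool",observe()["ee_pos"])
E
```

```text
stop 0.043677067808802685 perp yaw 2.8026939272179314
rest [ 0.62496637 -0.31569522] tile [ 0.62327587 -0.31487187] tool [ 0.62533822 -0.3162154   0.10753649]
```

Request:
{"api": "send_rows", "payload": {
  "moves": [
    [[0.002, 0, -0.02], 0],
    [[0.002, 0, -0.04], 0],
    [[0.002, 0, -0.06], 0],
    [[0.002, 0, -0.08], 0],
    [[0.002, 0, -0.1], 0],
    [[0.002, 0, -0.115], 0],
    [[0.002, 0, -0.13], 0],
    [[0.002, 0, -0.14], 0],
    [[0.002, 0, -0.15], 0],
    [[0.002, 0, -0.15], 0]
  ]
}}

```text
clock: 28.6
ee_pos: [0.6268, -0.3163, 0.018]
eef_rot: [-0.526, -3.096, -0.001]
contact_force: [-0.4, 0.2, -2.3]
gripper_width: 0.0586
finger_force: 54.5
```

Request:
{"api": "send_rows", "payload": {
  "moves": [
    [[0, 0, -0.002], 0],
    [[0, 0, -0.004], 0],
    [[0, 0, -0.006], 0],
    [[0, 0, -0.008], 0],
    [[0, 0, -0.01], 0],
    [[0, 0, -0.011], 0],
    [[0, 0, -0.012], 0],
    [[0, 0, -0.013], 0],
    [[0, 0, -0.013], 0],
    [[0, 0, -0.013], 0]
  ]
}}

```text
clock: 29.6
ee_pos: [0.6272, -0.3166, 0.0111]
eef_rot: [-0.527, -3.097, -0.0]
contact_force: [1.2, -0.2, -1.6]
gripper_width: 0.0584
finger_force: 54.5
```

Request:
{"api": "send_rows", "payload": {
  "moves": [
    [[0, 0, -0.001], 0],
    [[0, 0, -0.002], 0],
    [[0, 0, -0.003], 0],
    [[0, 0, -0.004], 0],
    [[0, 0, -0.005], 0],
    [[0, 0, -0.005], 0],
    [[0, 0, -0.005], 0],
    [[0, 0, -0.005], 0],
    [[0, 0, -0.005], 0],
    [[0, 0, -0.005], 0]
  ]
}}

```text
clock: 30.6
ee_pos: [0.6273, -0.3166, 0.0082]
eef_rot: [0.526, 3.097, -0.0]
contact_force: [0.9, -0.5, -2.2]
gripper_width: 0.058
finger_force: 54.5
```

Request:
{"api": "send_rows", "payload": {
  "moves": [
    [[0, 0, -0.001], 0],
    [[0, 0, -0.001], 0],
    [[0, 0, -0.002], 0],
    [[0, 0, -0.002], 0],
    [[0, 0, -0.003], 0],
    [[0, 0, -0.003], 0],
    [[0, 0, -0.003], 0],
    [[0, 0, -0.003], 0],
    [[0, 0, -0.003], 0],
    [[0, 0, -0.003], 0]
  ]
}}

```text
clock: 31.6
ee_pos: [0.6273, -0.3167, 0.0073]
eef_rot: [0.526, 3.097, -0.001]
contact_force: [-2.7, 2.0, 6.7]
gripper_width: 0.0588
finger_force: 55.4
```

Contact with the bed is felt, so I release and rise.

Request:
{"api": "send_rows", "payload": {
  "moves": [
    [[0, 0, 0], 0],
    [[0, 0, 0], 0],
    [[0, 0, 0], 0],
    [[0, 0, 0], 0],
    [[0, 0, 0], 0],
    [[0, 0, 0], 0],
    [[0, 0, 0.02], 0],
    [[0, 0, 0.06], 0],
    [[0, 0, 0.12], 0],
    [[0, 0, 0.2], 0]
  ],
  "hand": 1
}}

```text
clock: 32.6
ee_pos: [0.6258, -0.3158, 0.1262]
eef_rot: [-0.526, -3.094, -0.002]
contact_force: [0.3, -0.3, -0.0]
gripper_width: 0.0852
finger_force: 0.0
```

```bash
python3 w.py wA; python3 t.py wA .021 190|tail -4; python3 -c "
from w import *
c=cc('wA');d=np.array([np.cos(2.805),np.sin(2.805)])
n=np.array([-d[1],d[0]]);r=np.array([.6245,-.315])
print(proj(c,[np.r_[r+a*.072*d+b*.022*n,.02] for a,b in((1,1),(1,-1),(-1,-1),(-1,1))]).round(0).tolist())"
```

```text
32.6 [ 0.6258 -0.3158  0.1262] yyaw 1.234 0.08523979277872619 [ 0.3 -0.3 -0. ]
mug [[ 0.43791449 -0.01729377  0.085     ]
 [ 0.4380074   0.02029593  0.085     ]]
[[275.0, 263.0], [277.0, 125.0], [357.0, 126.0], [355.0, 264.0]] 10384.0
white [ 0.6254 -0.3161] sides [0.109 0.058 0.109 0.065] yaw 2.792
[[286.0, 99.0], [348.0, 99.0], [344.0, 281.0], [290.0, 281.0]]
```

View pics/wA.png

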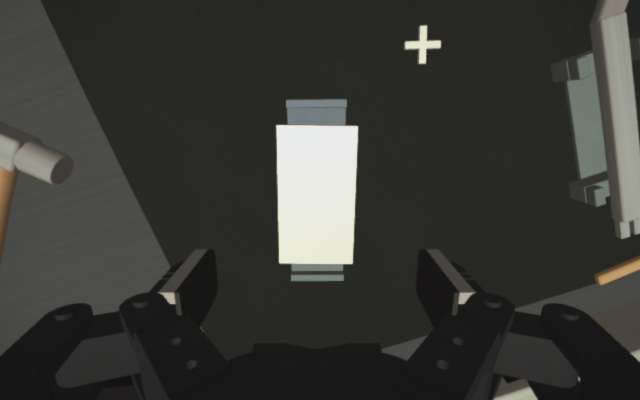

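The tile lies between the stops (rows 125–264 against 99–281), centred within 2 mm. Now the jar.

Request:
{"api": "send_rows", "payload": {
  "moves": [
    [[-0.02, 0.01, 0.05], 0],
    [[-0.05, 0.025, 0.05], 0],
    [[-0.09, 0.045, 0.05], 0],
    [[-0.13, 0.065, 0.05], 0],
    [[-0.17, 0.085, 0.05], 0],
    [[-0.21, 0.105, 0.05], 0],
    [[-0.25, 0.127, 0.05], 0],
    [[-0.28, 0.142, 0.05], 0],
    [[-0.29, 0.147, 0.05], 0],
    [[-0.29, 0.147, 0.05], 0]
  ]
}}

```text
clock: 33.65
ee_pos: [0.4533, -0.2284, 0.1572]
eef_rot: [0.526, 3.096, -0.001]
contact_force: [0.1, 0.5, 0.3]
gripper_width: 0.0852
finger_force: 0.0
```

```bash
python3 w.py wB; python3 t.py wB .08 150|tail -4; python3 - <<'E'
from w import *
print("expected lid",proj(cc("wB"),[[.4533,-.2281,.08]]))
g=cv2.imread("pics/wB.png");k=(g.min(2)>150).astype(np.uint8)
for q in cv2.findContours(k,0,1)[0]:
  if cv2.contourArea(q)>1000: e=cv2.fitEllipse(q);print(e,unproj(cc("wB"),[e[0]],.08))
E
```

```text
33.65 [ 0.4533 -0.2284  0.1572] yyaw 1.234 0.085225351074984 [0.1 0.5 0.3]
[[263.0, 180.0], [328.0, 148.0], [364.0, 221.0], [300.0, 254.0]] 4534.0
white [ 0.4486 -0.229 ] sides [0.048 0.057 0.051 0.058] yaw 0.11
[[-0.0, 0.0], [390.0, 0.0], [390.0, 354.0], [0.0, 354.0]] 42712.5
white [ 0.4204 -0.3092] sides [0.236 0.249 0.314 0.263] yaw 1.235
expected lid [[317.26241156 207.98152273]]
((291.7735290527344, 328.3966979980469), (41.783782958984375, 67.96922302246094), 96.29771423339844) [[ 0.5374873  -0.27819872  0.08      ]]
((507.7905578613281, 279.89947509765625), (44.692230224609375, 68.27873992919922), 175.18991088867188) [[ 0.55227108 -0.11363682  0.08      ]]
((316.0826416015625, 200.87449645996094), (70.05668640136719, 83.25780487060547), 179.53286743164062) [[ 0.44826026 -0.22718926  0.08      ]]
((626.97412109375, 78.59368133544922), (101.17937469482422, 127.00701141357422), 30.365358352661133) [[ 0.43761165 -0.01256233  0.08      ]]
((191.67794799804688, 162.82228088378906), (371.8533935546875, 444.3194885253906), 80.25199127197266) [[ 0.39613832 -0.29652145  0.08      ]]
```

View pics/wB.png

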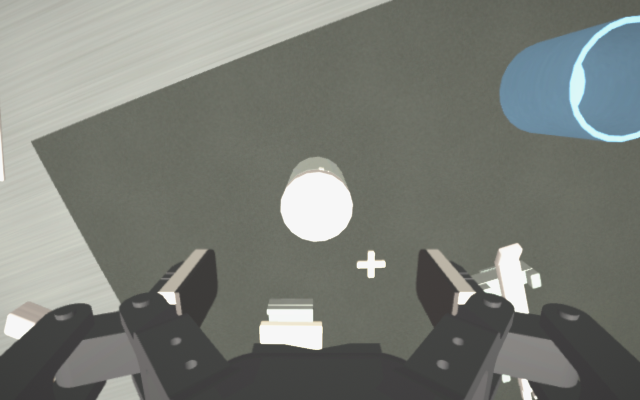

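The lid's centre is at (317,207), against (317,208) expected, so the tool is over the jar.

Request:
{"api": "send_rows", "payload": {
  "moves": [
    [[0, 0, -0.03], 0],
    [[0, 0, -0.06], 0],
    [[0, 0, -0.09], 0],
    [[0, 0, -0.12], 0],
    [[0, 0, -0.15], 0],
    [[0, 0, -0.18], 0],
    [[0, 0, -0.2], 0],
    [[0, 0, -0.213], 0],
    [[0, 0, -0.213], 0],
    [[0, 0, -0.213], 0]
  ]
}}

```text
clock: 34.7
ee_pos: [0.4538, -0.2287, 0.0289]
eef_rot: [0.526, 3.097, -0.0]
contact_force: [0.1, 0.1, 0.1]
gripper_width: 0.0852
finger_force: 0.0
```

Request:
{"api": "send_rows", "payload": {
  "moves": [
    [[0, 0, 0], 0],
    [[0, 0, 0], 0],
    [[0, 0, 0], 0],
    [[0, 0, 0], 0],
    [[0, 0, 0], 0],
    [[0, 0, 0], 0],
    [[0, 0, 0], 0],
    [[0, 0, 0], 0],
    [[0, 0, 0], 0],
    [[0, 0, 0], 0]
  ],
  "hand": 0,
  "newtons": 45
}}

```text
clock: 35.7
ee_pos: [0.4538, -0.2288, 0.0293]
eef_rot: [0.526, 3.096, -0.001]
contact_force: [-1.2, -0.4, 6.7]
gripper_width: 0.0487
finger_force: 46.2
```

Request:
{"api": "send_rows", "payload": {
  "moves": [
    [[0, 0, 0.003], 0],
    [[0, 0, 0.006], 0],
    [[0, 0, 0.01], 0],
    [[0, 0, 0.015], 0],
    [[0, 0, 0.02], 0],
    [[0, 0, 0.03], 0],
    [[0, 0, 0.04], 0],
    [[0, 0, 0.05], 0],
    [[0, 0, 0.05], 0],
    [[0, 0, 0.05], 0]
  ]
}}

```text
clock: 36.7
ee_pos: [0.4535, -0.2285, 0.0588]
eef_rot: [0.527, 3.097, -0.0]
contact_force: [0.4, 0.6, -2.2]
gripper_width: 0.049
finger_force: 46.8
```

```bash
python3 - <<'E'
from w import *
for n,uv in(("w6",[(98,253),(55,253)]),("w1",[(571,251)])):print(n,unproj(cc(n),uv,.016))
for n in("w6","w3"):
  c=cc(n);a=np.linspace(0,2*np.pi,72)
  g=cv2.GaussianBlur(cv2.cvtColor(cv2.imread(f"pics/{n}.png"),cv2.COLOR_BGR2GRAY),(3,3),0).astype(float)
  best=[]
  for x in np.arange(.65,.675,.001):
    for y in np.arange(.09,.115,.001):
      P=proj(c,np.c_[x+.036*np.cos(a),y+.036*np.sin(a),0*a+.016]).round().astype(int)
      Q=proj(c,np.c_[x+.0405*np.cos(a),y+.0405*np.sin(a),0*a+.016]).round().astype(int)
      ok=(P.min(1)>=0)&(Q.min(1)>=0)&(P[:,0]<640)&(P[:,1]<400)&(Q[:,0]<640)&(Q[:,1]<400)
      best.append((np.mean(g[P[ok,1],P[ok,0]]-g[Q[ok,1],Q[ok,0]]),x,y))
  print(n,[tuple(np.round(b,4)) for b in sorted(best)[-3:]])
E
```

```text
w6 [[0.65967385 0.10311068 0.016     ]
 [0.65744624 0.06350394 0.016     ]]
w1 [[0.65864321 0.10312298 0.016     ]]
w6 [(np.float64(128.1944), np.float64(0.663), np.float64(0.1)), (np.float64(131.2917), np.float64(0.662), np.float64(0.101)), (np.float64(134.6667), np.float64(0.663), np.float64(0.101))]
w3 [(np.float64(103.0694), np.float64(0.663), np.float64(0.102)), (np.float64(104.1944), np.float64(0.664), np.float64(0.101)), (np.float64(109.0972), np.float64(0.663), np.float64(0.101))]
```

Both fits and the top view put the cup at (0.663, 0.101). Carrying the jar there.

Request:
{"api": "send_rows", "payload": {
  "moves": [
    [[0, 0, 0.03], 0],
    [[0, 0, 0.07], 0],
    [[0, 0, 0.12], 0],
    [[0, 0, 0.15], 0],
    [[0.005, 0.01, 0.17], 0],
    [[0.015, 0.025, 0.17], 0],
    [[0.03, 0.05, 0.17], 0],
    [[0.055, 0.085, 0.17], 0],
    [[0.08, 0.125, 0.17], 0],
    [[0.11, 0.172, 0.17], 0]
  ]
}}

```text
clock: 37.7
ee_pos: [0.5189, -0.1236, 0.1588]
eef_rot: [-0.527, -3.095, -0.0]
contact_force: [0.8, -0.6, -2.5]
gripper_width: 0.0493
finger_force: 47.2
```

Request:
{"api": "send_rows", "payload": {
  "moves": [
    [[0.03, 0.047, 0], 0],
    [[0.06, 0.094, 0], 0],
    [[0.09, 0.141, 0], 0],
    [[0.12, 0.188, 0], 0],
    [[0.15, 0.235, 0], 0],
    [[0.18, 0.282, 0], 0],
    [[0.205, 0.322, 0], 0],
    [[0.225, 0.352, 0], 0],
    [[0.237, 0.37, 0], 0],
    [[0.24, 0.376, 0], 0]
  ]
}}

```text
clock: 38.7
ee_pos: [0.663, 0.102, 0.1588]
eef_rot: [-0.524, -3.096, 0.001]
contact_force: [-0.8, -0.6, -2.8]
gripper_width: 0.0493
finger_force: 47.2
```

Request:
{"api": "send_rows", "payload": {
  "moves": [
    [[0, 0, 0], 0],
    [[0, 0, -0.01], 0],
    [[0, 0, -0.03], 0],
    [[0, 0, -0.06], 0],
    [[0, 0, -0.09], 0],
    [[0, 0, -0.12], 0],
    [[0, 0, -0.145], 0],
    [[0, 0, -0.16], 0],
    [[0, 0, -0.17], 0],
    [[0, 0, -0.17], 0]
  ]
}}

```text
clock: 39.7
ee_pos: [0.6628, 0.1002, 0.0577]
eef_rot: [-0.527, -3.096, 0.001]
contact_force: [0.6, -0.2, -2.4]
gripper_width: 0.049
finger_force: 47.2
```

Request:
{"api": "send_rows", "payload": {
  "moves": [
    [[0, 0, -0.006], 0],
    [[0, 0, -0.012], 0],
    [[0, 0, -0.018], 0],
    [[0, 0, -0.023], 0],
    [[0, 0, -0.028], 0],
    [[0, 0, -0.032], 0],
    [[0, 0, -0.035], 0],
    [[0, 0, -0.038], 0],
    [[0, 0, -0.04], 0],
    [[0, 0, -0.04], 0]
  ]
}}

```text
clock: 40.7
ee_pos: [0.6632, 0.1004, 0.0343]
eef_rot: [-0.527, -3.097, 0.0]
contact_force: [-0.5, -0.5, -2.0]
gripper_width: 0.0491
finger_force: 47.2
```

Request:
{"api": "send_rows", "payload": {
  "moves": [
    [[0, 0, -0.001], 0],
    [[0, 0, -0.001], 0],
    [[0, 0, -0.002], 0],
    [[0, 0, -0.002], 0],
    [[0, 0, -0.003], 0],
    [[0, 0, -0.003], 0],
    [[0, 0, -0.003], 0],
    [[0, 0, -0.003], 0],
    [[0, 0, -0.003], 0],
    [[0, 0, -0.003], 0]
  ]
}}

```text
clock: 41.7
ee_pos: [0.6634, 0.1004, 0.0334]
eef_rot: [0.526, 3.097, 0.0]
contact_force: [-3.3, -0.4, 6.1]
gripper_width: 0.0488
finger_force: 47.6
```

The jar touches the cup floor at the expected height. Releasing and rising straight up.

Request:
{"api": "send_rows", "payload": {
  "moves": [
    [[0, 0, 0], 0],
    [[0, 0, 0], 0],
    [[0, 0, 0], 0],
    [[0, 0, 0], 0],
    [[0, 0, 0], 0],
    [[0, 0, 0], 0],
    [[0, 0, 0.01], 0],
    [[0, 0, 0.03], 0],
    [[0, 0, 0.06], 0],
    [[0, 0, 0.1], 0]
  ],
  "hand": 1
}}

```text
clock: 42.7
ee_pos: [0.6627, 0.1003, 0.0935]
eef_rot: [-0.526, -3.096, 0.001]
contact_force: [-0.5, 0.5, -0.3]
gripper_width: 0.0855
finger_force: 0.0
```

Request:
{"api": "send_rows", "payload": {
  "moves": [
    [[0, 0, 0.05], 0],
    [[0, 0, 0.1], 0],
    [[0, 0, 0.15], 0],
    [[0, 0, 0.18], 0],
    [[0, 0, 0.2], 0],
    [[0, 0, 0.2], 0],
    [[0, 0, 0.2], 0],
    [[0, 0, 0.2], 0],
    [[0, 0, 0.2], 0],
    [[0, 0, 0.2], 0]
  ]
}}

```text
clock: 43.7
ee_pos: [0.6628, 0.1003, 0.2117]
eef_rot: [-0.526, -3.096, 0.001]
contact_force: [0.3, -0.1, 0.0]
gripper_width: 0.0854
finger_force: 0.0
```

```bash
python3 w.py wC; python3 - <<'E'
from w import *
c=cc("wC");g=cv2.cvtColor(cv2.imread("pics/wC.png"),cv2.COLOR_BGR2GRAY).astype(float)
def fit(r,z,cx,cy,dr=.003):
  a=np.linspace(0,2*np.pi,90);best=[]
  for x in np.arange(cx-.015,cx+.016,.001):
    for y in np.arange(cy-.015,cy+.016,.001):
      P,Q=[proj(c,np.c_[x+q*np.cos(a),y+q*np.sin(a),0*a+z]).round().astype(int).clip(0,[639,399]) for q in(r-dr,r+dr)]
      best.append((np.mean(g[P[:,1],P[:,0]]-g[Q[:,1],Q[:,0]]),x,y))
  return np.round(max(best),4)
print("jar lid",fit(.025,.084,.663,.101),"cup",fit(.038,.016,.663,.101))
E
```

```text
43.7 [0.6628 0.1003 0.2117] yyaw 1.234 0.08541148341970618 [ 0.3 -0.1  0. ]
jar lid [1.236778e+02 6.640000e-01 9.900000e-02] cup [1.046667e+02 6.620000e-01 1.010000e-01]
```

The jar stands upright within 3 mm of the cup's centre, the hand is clear and nothing is touched.

```bash
python3 -c "
from plant import *
print(finish_job())"
```

```text
the job is handed in; nothing more can be done
None
```

I placed the bar, float, tile and jar in order and handed the job in at about 44 s; each measured within about 3 mm of its place and the mug was never approached, but the hand-in gave no verdict.

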